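# Load a smear slide tray under the stage's spring clip

## Robot

A 6-joint arm with a two-finger parallel gripper is mounted at the origin on the work surface. World frame = base frame: x ahead of the robot, y to its left, z up, the work surface at z = 0. Lengths are in m, angles in rad, forces in N, time in s.
With the tool pointing down it reaches from about 0.3 to 0.775 m from the base axis. Payload 14.6 kg.
Tool frame: the origin (TCP) lies between the finger pads; the fingertips stand 14 mm ahead of it and the grasp point (between the pads) lies 5 mm behind it; y points along the fingers, z is the direction in which the jaws open and shut, and the axes are right-handed (so a half turn about y gives the same grasp; the last joint's range is limited). The gripper opens to 94 mm and grips with 3 to 60 N. Pads are 16 mm wide; open, the fingers measure 119 mm over their backs; the gripper's body (75 mm by 177 mm) begins 78 mm behind the grasp point.
Start: joints at [-1.238, 0.3, 1.521, -0, 1.321, -0.067], TCP at [0.214, -0.507, 0.219] pointing down, gripper open.
Joint ranges: [-3.03, 3.03], [-0.79, 2.21], [0.23, 2.52], [-1.04, 4.18], [0, 3.07], [-2.55, 2.55]. Speed limits (rad/s): [2.22, 2.22, 2.57, 3.14, 3.14, 3.14].

## Interface

Orientations are given as a rotation vector (axis times angle).
In Python, from plant import manip gives the robot as it stands.
- The arm moves only by the tool apply_moves, never from a script. Its argument "series" is a list of rows, each a list of 3 entries, a list of its own where there are three numbers: the gripper's target within -1 to 1 (shut at 1, half-way at 0, fully open at -1), then the shift along the tool's x, y, z in mm, then the turn, a rotation vector about the tool's x, y, z in degrees. A call has 1 to 10 rows; each row shifts and turns the commanded pose from where the row before left it, along the tool's axes as they then stand; what a row does not reach is not made up. A row lasts 1/8 s, in which the tool goes at most 62.5 mm and 10.7 degrees, less where a joint would pass 70% of its speed; a pose out of reach is approached as far as the arm can. A call is refused whole if a number of a shift passes 62.5 or a number of a turn 10.7, either way. A call with a gripper value outside its range is refused whole. The fingers move at their own pace and stop on an object; "squeeze" is the grip in N (left out, the last holds). Time passes only in rows, so rows that do not move let the fingers close. It gives the time, the measured TCP pose, the force and the opening at its end, in the units of the state.
- manip.read_state(): the state, without advancing time (a new reading comes with each control period).
- manip.capture(name): name is "scene" or "top" or "wrist"; returns a dict with "pixels" (384x512x3 uint8, red, green, blue), "z_map" (384x512 float32, m along the optical axis (not along the pixel's ray), 0 where there is no reading), "camera_matrix" (3x3 intrinsics, pixels), "k1" (the pictures are not rectified: a ray, as slopes to the right and down, at radius r is drawn at 1 + k1 r^2 times it, then the intrinsics apply), "R" (3x3) and "t" (3): a world point X has camera coordinates R X + t; the wrist camera has in their place "T_tool_cam" (4x4, takes a point from camera to tool coordinates, whose origin is the TCP and whose axes are the tool frame's). Camera axes: x right, y down, z forward; pixel columns grow to the right and rows downward; lengths in m; the calibration is good to about 2 mm. A picture is of the moment at which its call begins: read the wrist's pose just before it.
- manip.hand_in(): hands the job in, once; it reports no verdict.
The state is a dict: "t": time; "joint_positions": joint angles; "joint_velocities": joint speeds; "joint_torque": joint torques, N m; "tcp_pos": TCP position; "tool_rot": TCP orientation; "wrist_force": force on the tool from outside, world axes, zero at the start; "torque": the same for the moment, N m; "opening": finger opening in m.
Only numpy, scipy, OpenCV 4.12 (cv2) and the standard library are available. Lean on these libraries where they do the work, as an engineer would, in place of code of your own. Each camera call takes 0.05 s, during which the arm holds its last target. There are 200 camera calls.

## Task

Load the slide tray on the viewing stage: press the tab of the spring clip down with one fingertip and keep it down while the other fingertip pushes the tray from behind, under the raised nose, fully home against the stop. Then let go and move clear, so that the clip springs down onto the tray. Only push the tray, do not lift it, and leave everything else on the bench where it is.

Things in the scene. Friction and masses are not known exactly. Their poses are not given: they have to be found in the camera images.
- stage: white slide viewing stage, fixed on the bench, 138 x 122 mm, work surface 30 mm above the bench with a light window. x = loading direction, from the open end towards the clip; z up. Origin at bench height under the middle of the stop face. It spans x -76 to +62 mm; top 30 mm high up to x +22, 24 mm beyond (under the tab). Guide rails 3.5 mm high run along x, 88 mm apart inside
- stage_stop (a point): middle of the stop face, on the work surface (30 mm above the bench), axes as the stage's; the stop bar is 14 mm thick along x and 5.5 mm high. The tray is fully home when the middle of its lower front edge is here
- clip (a joint): sheet steel spring clip, a 32 mm wide rocker on a cross pin. 0 rad at rest, grows as the tab is pressed down and the nose rises: the tray passes under the nose above 0.30, tab level at 0.45, end of travel 0.50. Let go on a tray that is home, the nose rests on its front rail at about 0.24. Spring: 0.036 Nm at rest, 0.09 Nm at 0.45 rad (about 5 N pressed 20 mm beyond the pin)
- clip_pin (a point): middle of the clip's hinge pin (lies along the stage's y), 6.5 mm beyond the stop face, 9.5 mm above the work surface. The clip's barrel and the hinge lugs round it reach 13.5 mm above the work surface and 10.5 mm beyond the stop face
- clip_nose (a point): middle of the lower edge of the turned-down lip at the clip's nose (moves with the clip). At rest it stands 5 to 8 mm before the stop face, 1 mm above the work surface, and blocks the tray: pushing the tray against it only jams it down. At 0.45 rad it is about 7 mm above the work surface
- clip_tab (a point): middle of the upper face of the clip's flat thumb tab (moves with the clip). Tab 40 mm long along the stage's x, 32 mm wide, from 14 to 54 mm beyond the stop face. At rest it slopes up away from the stop at 0.45 rad, from 7 to 24 mm above the work surface (this point 15.6 mm). Pressed to 0.45 rad it is level, its upper face 3 mm above the work surface
- tray: aluminium slide tray on the stage: flat frame 36 mm (x) by 84 mm (y), 4 mm thick, holding a glass slide with a blood smear, with an upright finger lip along its rear edge. About 90 g, slides between the rails with 2 mm play each side. Origin at the centre of its underside; x points to its front edge, towards the clip. At the start the front edge is 11 to 16 mm short of the stop
- tray_front (a point): middle of the lower front edge of the tray (18 mm ahead of its origin)
- tray_lip (a point): top of the rear face of the tray's finger lip, mid-width: 18 mm behind the tray's origin, 12 mm above its underside. The lip is 3 mm thick and 60 mm wide; its rear face is the tray's rear end
- spare_tray: a second, empty slide tray of the same form (36 x 84 mm) lying flat on the bench beside the stage; bystander
- marker: a marker pen 125 mm long, 12 mm thick, lying on the bench beside the stage; origin under its middle; bystander
- oil_jar: a small amber oil bottle, 28 mm across and 50 mm tall, standing near the stage; bystander
- slide_box: a closed blue plastic slide box, 102 x 87 x 35 mm; bystander
- stain_bottle: an amber bottle, 58 mm across and 115 mm tall; bystander
- beaker: a glass beaker, 68 mm across and 85 mm tall; bystander
- tube_rack: a white rack of capped blood tubes, 90 x 200 mm, 102 mm tall over the caps; bystander
Things that resemble listed ones, but are neither listed nor needed, are in the scene too. Of the things like the stage, leave any that is orange or yellow; of the rest the smaller one is meant.

How it is judged:
On the way, in this order (a step that is already met when the one before it is completed fails the run):
1. the fingers hold the clip's tab down, its nose raised, with the tray still short of the stop (contact force between the fingers and stage above 0.5 N and value of joint clip above 0.3 rad and x of tray_front in the frame of stage_stop below -0.006 m), for 0.2 s.
2. the tray is pushed fully home while the clip is still held open by the fingers (x of tray_front in the frame of stage_stop between -0.0025 and 0.0025 m and y of tray_front in the frame of stage_stop between -0.005 and 0.005 m and z of tray in the frame of stage_stop below 0.002 m and angle between the x axis of tray and the x axis of stage, either way round below 0.07 rad and contact force between the fingers and stage above 0.5 N and value of joint clip above 0.29 rad), for 0.2 s.
At the end, for the whole second after the job is handed in: The tray lies flat on the stage, its front edge within 2.5 mm of the stop, within 5 mm of the middle and 4 degrees of square (as the guide rails leave it), at rest, with the released clip's nose resting on it (clip joint 0.19 to 0.28 rad) (x of tray_front in the frame of stage_stop between -0.0025 and 0.0025 m and y of tray_front in the frame of stage_stop between -0.005 and 0.005 m and z of tray in the frame of stage_stop below 0.002 m and angle between the x axis of tray and the x axis of stage, either way round below 0.07 rad and value of joint clip between 0.19 and 0.28 rad and linear speed of tray below 0.01 m/s); the robot touches nothing.
It fails at once if the tray is lifted off the stage or tipped (z of tray in the frame of stage_stop above 0.006 m or angle between tray's own z axis and vertical above 0.2 rad).
It fails at once if a bystander (spare tray, marker, oil bottle, slide box, stain bottle, beaker or tube rack) is moved by more than 15 mm (distance of any of spare_tray, marker, oil_jar, slide_box, stain_bottle, beaker, tube_rack from where it was at the start of the episode above 0.015 m).
It also fails if it takes over 34 s, if anything falls off the work surface, if the arm or the gripper's body presses on something with over 40 N, if the wrist force passes 120 N, or if a joint passes its speed limit or range.

## Working session

There is one attempt and no reset: what is moved stays moved. The work goes in short steps, Python scripts to look and compute and a tool call to move; the robot and the scene stay as the last step left them, time stands still between calls to the robot, and variables do not carry over. Pictures are saved under pics/ and viewed, about 8 in all and at most 12, crops included, and the job is handed in when it is done.

Besides the shell and the picture viewer there is one more tool, called after "Request:" by a JSON object that holds its "fn" and its "kwargs", one argument or row to a line. apply_moves: Moves the arm, as the interface text tells. Its arguments: {"type":"object","properties":{"series":{"type":"array"},"squeeze":{"type":"number"}},"required":["series"]}

```bash
ls; mkdir -p pics; cat > h.py <<'E'
import numpy as np, cv2
from plant import manip
def cap(n):
    s=manip.read_state(); c=manip.capture(n); return s,c
def save(c,f): cv2.imwrite('pics/'+f,cv2.cvtColor(c['pixels'],cv2.COLOR_RGB2BGR))
E
python3 - <<'E'
from h import *
print(manip.read_state())
import pickle
d={}
for n in('scene','top'):
    s,c=cap(n); save(c,n+'.png'); d[n]=c; print(n,c['camera_matrix'],c['k1'],c['R'],c['t'])
pickle.dump(d,open('d.pkl','wb'))
E
```

```text
pics
{'t': 0.0, 'joint_positions': array([-1.23760478e+00,  3.00467384e-01,  1.52158641e+00,  6.84123404e-06,
        1.32072945e+00, -6.65978984e-02]), 'joint_velocities': array([-0.00036835,  0.00104736, -0.00044814, -0.00250861, -0.00031966,
       -0.00095016]), 'joint_torque': array([ 3.68675855e-04, -5.31807268e+01, -3.52736449e+01,  7.08416803e-02,
        2.43924907e-02, -8.80518724e-05]), 'tcp_pos': array([ 0.21398925, -0.50638567,  0.21888611]), 'tool_rot': array([-0.40572692,  2.00304677, -2.00063474]), 'wrist_force': array([ 0.22836971, -0.12877658,  0.13439644]), 'torque': array([ 0.04611197,  0.05419082, -0.03323824]), 'opening': 0.0937282984850974}
scene [[425.44668761   0.         251.98318922]
 [  0.         425.44668761 194.88557454]
 [  0.           0.           1.        ]] -0.11066339355182467 [[-7.29185659e-01  6.84315798e-01 -4.04850252e-04]
 [ 4.84708422e-01  5.16072439e-01 -7.06206049e-01]
 [-4.83059023e-01 -5.15151557e-01 -7.08006252e-01]] [ 0.42163711 -0.20413388  1.56792459]
top [[378.22763975   0.         254.7621539 ]
 [  0.         378.22763975 191.72100835]
 [  0.           0.           1.        ]] -0.03753597396343372 [[-0.09215142 -0.99573145 -0.0051964 ]
 [-0.97421739  0.0912372  -0.20634016]
 [ 0.20593349 -0.01395212 -0.97846652]] [0.03415059 0.54184759 0.86116116]
```

View pics/scene.png

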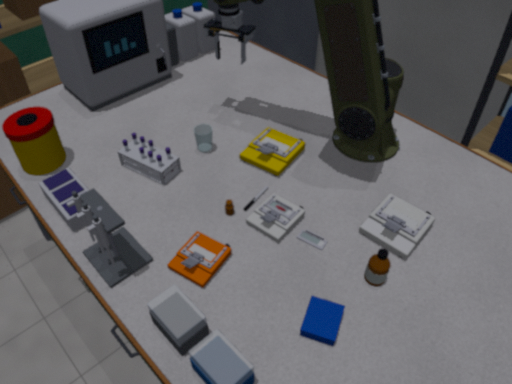

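View pics/top.png

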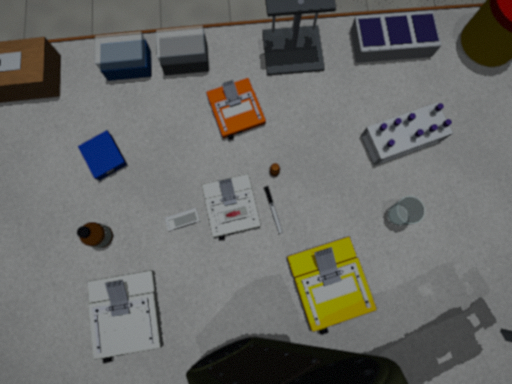

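The stage-like things in the top view are orange (236,107), yellow (331,283), large white (124,314) and small white (231,206). I choose the small white one, which has the red smear. Its marker, oil bottle and spare tray are beside it. Next come a close crop and a position.

```bash
cat >> h.py <<'E'
def ray(c,px):
    p=cv2.undistortPoints(np.array([px],float).reshape(-1,1,2),c['camera_matrix'],np.array([c['k1'],0,0,0.])).reshape(-1,2)
    return np.c_[p,np.ones(len(p))]
def world(c,px,z,s=None):
    """cast rays onto plane world z"""
    if 'R' in c: Rw=c['R'].T; o=-Rw@c['t']
    else:
        Rt=cv2.Rodrigues(np.array(s['tool_rot']))[0]; T=c['T_tool_cam']
        Rw=Rt@T[:3,:3]; o=Rt@T[:3,3]+s['tcp_pos']
    d=ray(c,px)@Rw.T
    return o+d*((z-o[2])/d[:,2])[:,None]
E
python3 - <<'E'
from h import *
import pickle
d=pickle.load(open('d.pkl','rb')); c=d['top']
print(cv2.Rodrigues(manip.read_state()['tool_rot'])[0].round(3))
im=c['pixels'][165:250,160:300][:,:,::-1]
cv2.imwrite('pics/crop.png',cv2.resize(im,None,fx=5,fy=5,interpolation=cv2.INTER_CUBIC))
for n,p,z in [('stage tl',(204,183),.03),('tr',(250,176),.03),('br',(259,229),.03),('bl',(213,237),.03),('big',(88,281),.03),('big2',(152,272),.03),('jar',(274,169),.05),('marker',(273,210),.01),('spare',(183,219),.004),('beaker',(398,214),.08),('bottle',(91,232),.115)]:
    print(n,world(c,p,z)[0].round(3))
s,w=cap('wrist'); save(w,'w0.png'); print(w['T_tool_cam'].round(3),w['camera_matrix'].round(1),w['k1'])
E
```

```text
[[-0.921 -0.     0.389]
 [-0.389  0.001 -0.921]
 [-0.    -1.    -0.001]]
stage tl [0.582 0.108 0.03 ]
tr [ 0.59  -0.008  0.03 ]
br [ 0.454 -0.018  0.03 ]
bl [0.445 0.095 0.03 ]
big [0.367 0.403 0.03 ]
big2 [0.375 0.248 0.03 ]
jar [ 0.597 -0.069  0.05 ]
marker [ 0.501 -0.058  0.01 ]
spare [0.5   0.171 0.004]
beaker [ 0.453 -0.345  0.08 ]
bottle [0.473 0.358 0.115]
[[-0.     0.968  0.25  -0.072]
 [-0.    -0.25   0.968 -0.165]
 [ 1.     0.     0.    -0.   ]
 [ 0.     0.     0.     1.   ]] [[267.7   0.  259.2]
 [  0.  267.7 191.1]
 [  0.    0.    1. ]] -0.031404907710979625
```

View pics/crop.png

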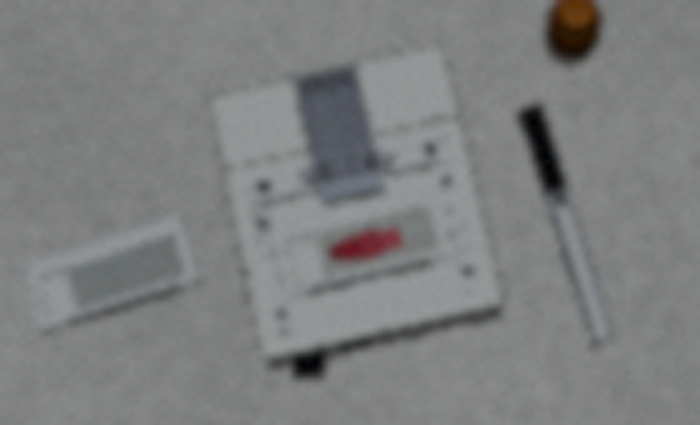

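The crop confirms it: small white stage, grey clip tab at (335,120), red smear at (365,243), and the rear lip line at (370,278). The yaw is about 5° with the loading direction along world +x. I now go above it, translating first and then turning.

Request:
{"fn": "apply_moves", "kwargs": {
  "series": [
    [-1, [-48, 5, -39], [0, 0, 0]],
    [-1, [-48, 5, -39], [0, 0, 0]],
    [-1, [-48, 5, -39], [0, 0, 0]],
    [-1, [-48, 5, -39], [0, 0, 0]],
    [-1, [-48, 5, -39], [0, 0, 0]],
    [-1, [-48, 5, -39], [0, 0, 0]],
    [-1, [-48, 5, -39], [0, 0, 0]],
    [-1, [-48, 5, -39], [0, 0, 0]],
    [-1, [-48, 5, -39], [0, 0, 0]],
    [-1, [-48, 5, -39], [0, 0, 0]]
  ]
}}

```text
t: 1.4
tcp_pos: [0.505, 0.0415, 0.1693]
tool_rot: [-0.406, 2.002, -2.002]
wrist_force: [1.1, 0.2, 1.6]
opening: 0.0942
```

Request:
{"fn": "apply_moves", "kwargs": {
  "series": [
    [-1, [0, 0, 0], [0, -10.3, 0]],
    [-1, [0, 0, 0], [0, -10.3, 0]],
    [-1, [0, 0, 0], [0, -10.3, 0]],
    [-1, [0, 0, 0], [0, -10.3, 0]],
    [-1, [0, 0, 0], [0, -10.3, 0]],
    [-1, [0, 0, 0], [0, -10.3, 0]],
    [-1, [0, 0, 0], [0, -10.3, 0]],
    [-1, [0, 0, 0], [0, 0, 0]],
    [-1, [0, 0, 0], [0, 0, 0]]
  ]
}}

```text
t: 2.52
tcp_pos: [0.5044, 0.0395, 0.1694]
tool_rot: [-1.248, 1.148, -1.148]
wrist_force: [0.1, 0.4, -0.5]
opening: 0.0936
```

```bash
python3 - <<'E'
from h import *
import pickle
s,w=cap('wrist'); pickle.dump((s,w),open('w1.pkl','wb'))
print(s['t'],s['tcp_pos'],cv2.Rodrigues(s['tool_rot'])[0].round(3).tolist(),s['opening'])
cv2.imwrite('pics/w1.png',cv2.resize(w['pixels'][:,:,::-1],(800,600),interpolation=cv2.INTER_CUBIC))
E
```

```text
2.525 [0.5043646  0.03945927 0.16937679] [[0.083, -0.0, 0.997], [-0.997, -0.0, 0.083], [-0.0, -1.0, -0.0]] 0.09358014115715547
```

View pics/w1.png

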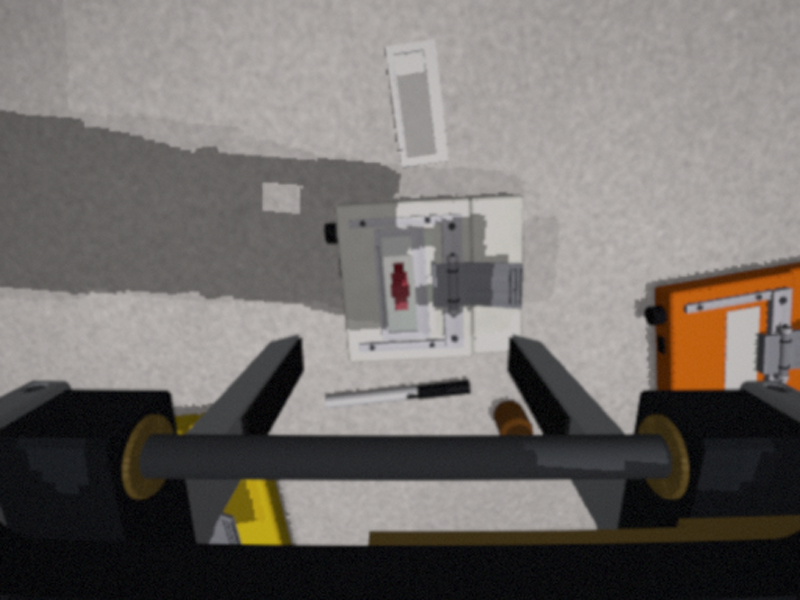

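The wrist picture (800x600) shows the stage between (338,195) and (522,360), the tab at (490,285), the nose at (443,285), the tray lip at about (383,285), the marker at (400,393) and the oil bottle at (513,420). I'll take an enlarged crop for accurate points.

```bash
python3 - <<'E'
from h import *
import pickle
s,w=pickle.load(open('w1.pkl','rb'))
im=cv2.convertScaleAbs(w['pixels'][118:236,206:342,::-1],alpha=1.3)
cv2.imwrite('pics/w1c.png',cv2.resize(im,None,fx=5,fy=5,interpolation=cv2.INTER_CUBIC))
E
```

```text
(no output)
```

View pics/w1c.png

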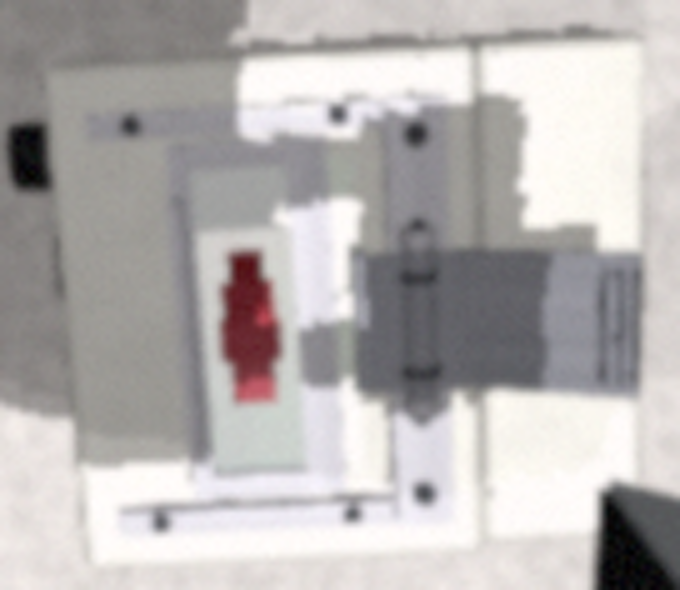

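```bash
python3 - <<'E'
from h import *
import pickle
s,w=pickle.load(open('w1.pkl','rb'))
P=lambda u,v,z: world(w,(206+(u+.5)/5-.5,118+(v+.5)/5-.5),z,s)[0]
a,b=P(50,68,.03),P(95,562,.03); c,d=P(478,42,.03),P(480,545,.03)
ax=((c+d)-(a+b))/2; L=np.hypot(*ax[:2]); ax/=L; yaw=np.arctan2(ax[1],ax[0])
e=b-a; print('len98',L,'width',np.linalg.norm(b-a),np.linalg.norm(d-c),'yaw ax',np.degrees(yaw),'cross',np.degrees(np.arctan2(e[0],-e[1])),np.degrees(np.arctan2((d-c)[0],-(d-c)[1])))
ex=ax[:2]; ey=np.array([-ex[1],ex[0]])
# stop origin: mean of rear edge+76, step-22
o=((a+b)[:2]/2+.076*ex+(c+d)[:2]/2-.022*ex)/2
print('stop',o)
for n,u,v,z in [('stoptop',384,130,.0355),('stopbot',395,515,.0355),('pin',420,325,.0435),('trayF1',327,150,.034),('trayF2',342,490,.034),('trayR1',168,150,.03),('trayR2',195,490,.03),('lip1',178,200,.042),('lip2',197,455,.042),('tabend',640,250,.054),('tabend2',640,390,.054),('nose',355,325,.033)]:
    p=P(u,v,z)[:2]-o; print(n,(1e3*p@ex).round(1),(1e3*p@ey).round(1))
t=s['tcp_pos'][:2]-o; print('tcp in stage',1e3*t@ex,1e3*t@ey)
E
```

```text
len98 0.09470931775776312 width 0.11822755016328491 0.11936180890557743 yaw ax 7.852438488622647 cross 7.8295483471431755 7.252923766809587
stop [0.53252578 0.04944915]
stoptop -0.9 41.9
stopbot -1.2 -48.7
pin 5.1 -0.8
trayF1 -13.6 38.0
trayF2 -13.5 -42.2
trayR1 -49.4 39.6
trayR2 -48.7 -41.8
lip1 -47.0 29.7
lip2 -46.7 -29.1
tabend 51.1 15.4
tabend2 51.6 -15.5
nose -8.9 -2.5
tcp in stage -29.261949771984636 -6.048766577705105
```

Request:
{"fn": "apply_moves", "kwargs": {
  "series": [
    [-1, [0, 0, 0], [0, -3, 0]],
    [-1, [-6, 0, 21], [0, 0, 0]],
    [-1, [0, 40, 0], [0, 0, 0]],
    [-1, [0, 40, 0], [0, 0, 0]],
    [-1, [0, 0, 0], [0, 0, 0]],
    [-1, [0, 0, 0], [0, 0, 0]]
  ]
}}

```text
t: 3.32
tcp_pos: [0.5251, 0.0483, 0.091]
tool_rot: [-1.27, 1.105, -1.107]
wrist_force: [-0.5, -0.8, -0.2]
opening: 0.094
```

```bash
python3 - <<'E'
from h import *
import pickle
s,w=cap('wrist'); pickle.dump((s,w),open('w2.pkl','wb'))
print(s['t'],s['tcp_pos'],cv2.Rodrigues(s['tool_rot'])[0].round(3).tolist(),s['opening'])
im=cv2.convertScaleAbs(w['pixels'][100:340,130:390,::-1],alpha=1.4)
cv2.imwrite('pics/w2.png',cv2.resize(im,None,fx=2.5,fy=2.5,interpolation=cv2.INTER_CUBIC))
E
```

```text
3.325 [0.52508196 0.04833395 0.09098189] [[0.138, 0.002, 0.99], [-0.99, 0.0, 0.138], [0.0, -1.0, 0.002]] 0.0940386483332563
```

View pics/w2.png

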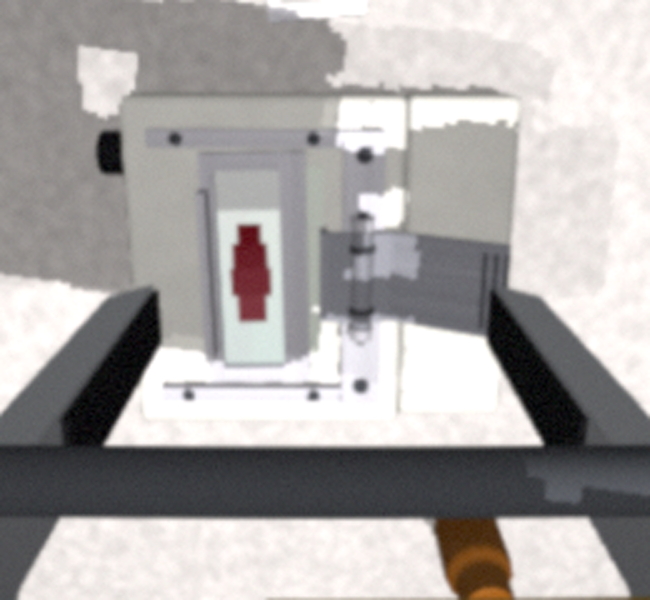

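```bash
python3 - <<'E'
from h import *
import pickle
s,w=pickle.load(open('w2.pkl','rb'))
P=lambda u,v,z: world(w,(130+(u+.5)/2.5-.5,100+(v+.5)/2.5-.5),z,s)[0]
a,b=P(125,97,.03),P(147,418,.03); c,d=P(408,95,.03),P(402,412,.03)
ax=((c+d)-(a+b))/2; L=np.hypot(*ax[:2]); ax/=L
e=b-a; print('len98',L,'width',np.linalg.norm(b-a),np.linalg.norm(d-c),'yaw',np.degrees(np.arctan2(ax[1],ax[0])),np.degrees(np.arctan2(e[0],-e[1])),np.degrees(np.arctan2((d-c)[0],-(d-c)[1])))
ex=ax[:2]; ey=np.array([-ex[1],ex[0]])
o=((a+b)[:2]/2+.076*ex+(c+d)[:2]/2-.022*ex)/2
print('stop',o)
for n,u,v,z in [('stoptop',342,150,.0355),('stopbot',345,400,.0355),('pin',362,280,.0435),('trayF1',305,150,.034),('trayR1',198,152,.034),('trayR2',210,362,.034),('lip1',199,190,.042),('lip2',212,358,.042),('tabend',508,245,.054),('tabend2',490,335,.054),('tipL',160,292,.077),('tipR',490,292,.077)]:
    p=P(u,v,z)[:2]-o; print(n,(1e3*p@ex).round(1),(1e3*p@ey).round(1))
t=s['tcp_pos'][:2]-o; print('tcp in stage',1e3*t@ex,1e3*t@ey)
zm=w['z_map']; print('depth at surf',zm[195,175:180],'expected', [ (lambda X:(w['T_tool_cam'][:3,:3].T@(cv2.Rodrigues(s['tool_rot'])[0].T@(X-s['tcp_pos'])-w['T_tool_cam'][:3,3]))[2])(world(w,(177,195),.03,s)[0])])
E
```

```text
len98 0.09539037621687926 width 0.1194110675669276 0.11736921226892104 yaw 8.916506007009472 7.668021672392976 8.693773263813803
stop [0.53319146 0.05031832]
stoptop -1.4 41.4
stopbot -1.1 -50.2
pin 4.7 -1.3
trayF1 -13.7 41.4
trayR1 -49.4 41.4
trayR2 -49.9 -35.0
lip1 -48.3 30.0
lip2 -47.6 -29.6
tabend 50.2 13.1
tabend2 45.9 -17.4
tipL -54.6 7.6
tipR 39.2 6.0
tcp in stage -8.319067815929095 -0.703459803495067
depth at surf [0.2652671  0.26531613 0.2651184  0.26637906 0.26557896] expected [np.float64(0.23450206333047593)]
```

The lip rear reads about -49, the left pad -55, the right pad +39 and the lateral offset under 1 mm in stage mm, so the fingers straddle the tray and tab correctly. Now I press down in stages.

Request:
{"fn": "apply_moves", "kwargs": {
  "series": [
    [-1, [0, 10, 0], [0, 0, 0]],
    [-1, [0, 10, 0], [0, 0, 0]],
    [-1, [0, 8, 0], [0, 0, 0]],
    [-1, [0, 5, 0], [0, 0, 0]],
    [-1, [0, 0, 0], [0, 0, 0]]
  ]
}}

```text
t: 4.0
tcp_pos: [0.5243, 0.0483, 0.0562]
tool_rot: [-1.272, 1.106, -1.105]
wrist_force: [-0.6, 0.7, 1.5]
opening: 0.0944
```

Request:
{"fn": "apply_moves", "kwargs": {
  "series": [
    [-1, [0, 4, 0], [0, 0, 0]],
    [-1, [0, 4, 0], [0, 0, 0]],
    [-1, [0, 1, 0], [0, 0, 0]],
    [-1, [0, 0, 0], [0, 0, 0]],
    [-1, [0, 0, 0], [0, 0, 0]],
    [-1, [0, 0, 0], [0, 0, 0]]
  ]
}}

```text
t: 4.75
tcp_pos: [0.5244, 0.0483, 0.0475]
tool_rot: [-1.272, 1.106, -1.106]
wrist_force: [-1.2, -0.9, 3.2]
opening: 0.0941
```

```bash
python3 - <<'E'
from h import *
import pickle
s,w=cap('wrist'); pickle.dump((s,w),open('w3.pkl','wb'))
print(s['t'],s['tcp_pos'],s['wrist_force'],s['opening'])
im=cv2.convertScaleAbs(w['pixels'][60:340,110:410,::-1],alpha=1.4)
cv2.imwrite('pics/w3.png',cv2.resize(im,None,fx=2.5,fy=2.1428,interpolation=cv2.INTER_CUBIC))
E
```

```text
4.75 [0.52438729 0.04833394 0.04754   ] [-1.2424304  -0.85719631  3.21405127] 0.09406540376390746
```

View pics/w3.png

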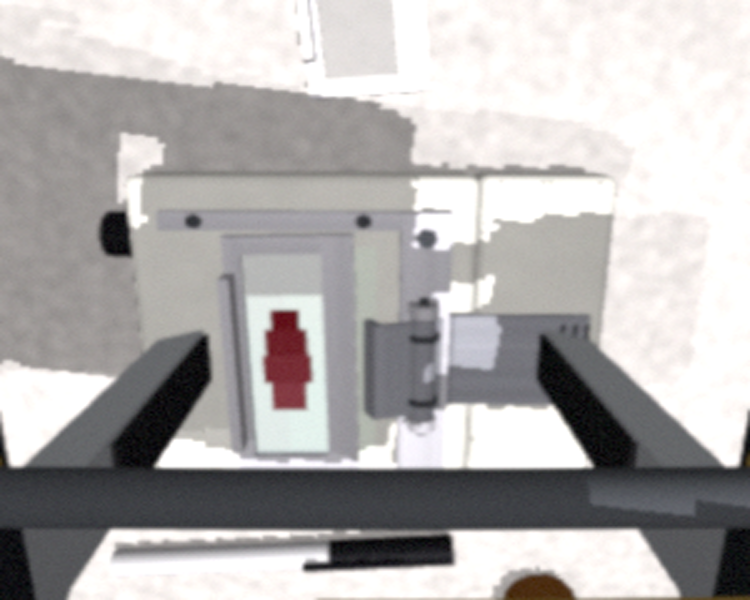

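The tip is 3.5 mm above the surface with 3.2 N on the tab. The nose (370,370) is visibly raised, and the left finger (208,340) stands just behind the lip (228,360). I now close the jaws gradually, so the rear finger pushes the tray while the tab finger slides inward on the tab.

Request:
{"fn": "apply_moves", "kwargs": {
  "series": [
    [-0.95, [0, 0, 0], [0, 0, 0]],
    [-0.9, [0, 0, 0], [0, 0, 0]],
    [-0.85, [0, 0, 0], [0, 0, 0]],
    [-0.8, [0, 0, 0], [0, 0, 0]],
    [-0.75, [0, 0, 0], [0, 0, 0]],
    [-0.7, [0, 0, 0], [0, 0, 0]],
    [-0.65, [0, 0, 0], [0, 0, 0]],
    [-0.6, [0, 0, 0], [0, 0, 0]],
    [-0.55, [0, 0, 0], [0, 0, 0]],
    [-0.5, [0, 0, 0], [0, 0, 0]]
  ],
  "squeeze": 6
}}

```text
t: 6.05
tcp_pos: [0.5244, 0.0483, 0.0474]
tool_rot: [-1.272, 1.106, -1.106]
wrist_force: [1.1, 0.0, 3.8]
opening: 0.0707
```

Request:
{"fn": "apply_moves", "kwargs": {
  "series": [
    [-0.47, [0, 0, 0], [0, 0, 0]],
    [-0.44, [0, 0, 0], [0, 0, 0]],
    [-0.41, [0, 0, 0], [0, 0, 0]],
    [-0.38, [0, 0, 0], [0, 0, 0]],
    [-0.35, [0, 0, 0], [0, 0, 0]],
    [-0.33, [0, 0, 0], [0, 0, 0]],
    [-0.31, [0, 0, 0], [0, 0, 0]],
    [-0.29, [0, 0, 0], [0, 0, 0]],
    [-0.27, [0, 0, 0], [0, 0, 0]],
    [-0.27, [0, 0, 0], [0, 0, 0]]
  ]
}}

```text
t: 7.3
tcp_pos: [0.5244, 0.0483, 0.0474]
tool_rot: [-1.272, 1.106, -1.106]
wrist_force: [2.9, 1.3, 3.1]
opening: 0.0594
```

```bash
python3 - <<'E'
from h import *
import pickle
s,w=cap('wrist'); pickle.dump((s,w),open('w4.pkl','wb'))
print(s['t'],s['tcp_pos'],s['wrist_force'],s['opening'])
im=cv2.convertScaleAbs(w['pixels'][110:290,150:350,::-1],alpha=1.4)
cv2.imwrite('pics/w4.png',cv2.resize(im,None,fx=3.3,fy=3.3,interpolation=cv2.INTER_CUBIC))
E
```

```text
7.3 [0.52441027 0.04833157 0.04744429] [2.85175333 1.25570705 3.07948867] 0.05944521903782996
```

View pics/w4.png

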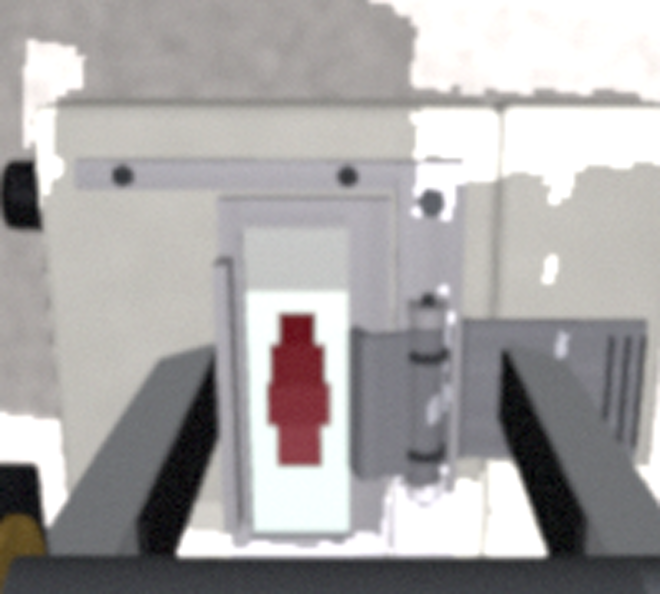

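The tray's front edge (391,220) is about 2 mm from the stop face (400,220), and the nose is up over it. I close the last bit in small steps.

Request:
{"fn": "apply_moves", "kwargs": {
  "series": [
    [-0.26, [0, 0, 0], [0, 0, 0]],
    [-0.25, [0, 0, 0], [0, 0, 0]],
    [-0.24, [0, 0, 0], [0, 0, 0]],
    [-0.23, [0, 0, 0], [0, 0, 0]],
    [-0.22, [0, 0, 0], [0, 0, 0]],
    [-0.22, [0, 0, 0], [0, 0, 0]]
  ]
}}

```text
t: 8.1
tcp_pos: [0.5241, 0.0483, 0.0474]
tool_rot: [-1.273, 1.106, -1.105]
wrist_force: [-0.2, 0.1, 5.9]
opening: 0.0572
```

Request:
{"fn": "apply_moves", "kwargs": {
  "series": [
    [-0.21, [0, 0, 0], [0, 0, 0]],
    [-0.2, [0, 0, 0], [0, 0, 0]],
    [-0.19, [0, 0, 0], [0, 0, 0]],
    [-0.18, [0, 0, 0], [0, 0, 0]],
    [-0.18, [0, 0, 0], [0, 0, 0]]
  ]
}}

```text
t: 8.72
tcp_pos: [0.5235, 0.0483, 0.0474]
tool_rot: [-1.274, 1.107, -1.104]
wrist_force: [-4.2, 0.1, 10.4]
opening: 0.056
```

```bash
python3 - <<'E'
from h import *
import pickle
s,w=cap('wrist'); pickle.dump((s,w),open('w5.pkl','wb'))
print(s['t'],s['tcp_pos'],s['wrist_force'],s['opening'])
im=cv2.convertScaleAbs(w['pixels'][110:290,150:350,::-1],alpha=1.4)
cv2.imwrite('pics/w5.png',cv2.resize(im,None,fx=3.3,fy=3.3,interpolation=cv2.INTER_CUBIC))
E
```

```text
8.725 [0.52345567 0.04827447 0.04736153] [-4.18237737  0.07072326 10.40417501] 0.05604702259557326
```

View pics/w5.png

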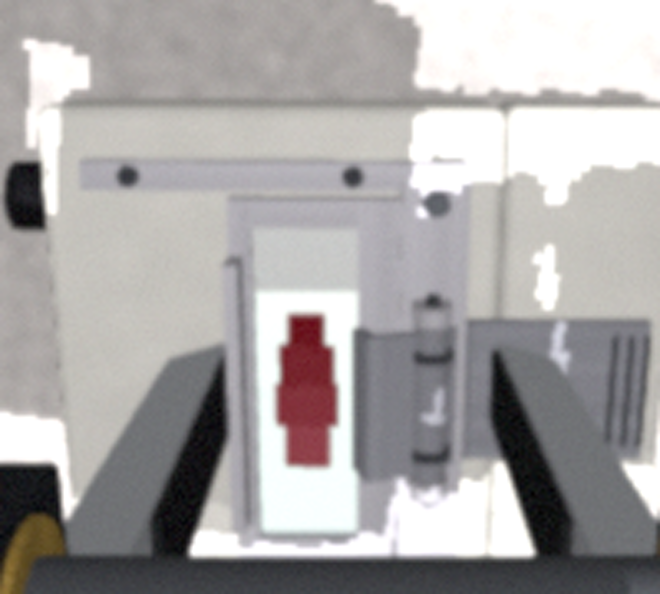

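The front edge now meets the stop face with no gap (403,220). A force of -4.2 N in x and a stalled opening (56 mm against a 55.5 mm target) agree. I back the rear finger off first while the tab is still held, then rise.

Request:
{"fn": "apply_moves", "kwargs": {
  "series": [
    [-0.18, [0, 0, 0], [0, 0, 0]],
    [-0.22, [0, 0, 0], [0, 0, 0]],
    [-0.26, [0, 0, 0], [0, 0, 0]],
    [-0.32, [0, 0, 0], [0, 0, 0]],
    [-0.38, [0, 0, 0], [0, 0, 0]],
    [-0.44, [0, 0, 0], [0, 0, 0]],
    [-0.5, [0, 0, 0], [0, 0, 0]],
    [-0.5, [0, 0, 0], [0, 0, 0]]
  ]
}}

```text
t: 9.78
tcp_pos: [0.5231, 0.0483, 0.0469]
tool_rot: [-1.275, 1.108, -1.104]
wrist_force: [-5.3, -1.0, 5.7]
opening: 0.0704
```

Request:
{"fn": "apply_moves", "kwargs": {
  "series": [
    [-0.5, [0, -2, 0], [0, 0, 0]],
    [-0.5, [0, -2, 0], [0, 0, 0]],
    [-0.5, [0, -3, 0], [0, 0, 0]],
    [-0.5, [0, -4, 0], [0, 0, 0]],
    [-0.5, [0, -6, 0], [0, 0, 0]],
    [-0.5, [0, -15, 0], [0, 0, 0]],
    [-0.5, [0, -25, 0], [0, 0, 0]],
    [-0.5, [0, -30, 0], [0, 0, 0]],
    [-0.5, [0, 0, 0], [0, 0, 0]],
    [-0.5, [0, 0, 0], [0, 0, 0]]
  ]
}}

```text
t: 11.02
tcp_pos: [0.5241, 0.0483, 0.1342]
tool_rot: [-1.272, 1.106, -1.105]
wrist_force: [-0.1, 0.7, -0.2]
opening: 0.0707
```

```bash
python3 - <<'E'
from h import *
import pickle
s,w=cap('wrist'); pickle.dump((s,w),open('w6.pkl','wb'))
print(s['t'],s['tcp_pos'],s['wrist_force'],s['opening'])
im=cv2.convertScaleAbs(w['pixels'][110:250,180:350,::-1],alpha=1.4)
cv2.imwrite('pics/w6.png',cv2.resize(im,None,fx=4.2,fy=4.2,interpolation=cv2.INTER_CUBIC))
E
```

```text
11.025 [0.52412179 0.04833128 0.13423645] [-0.11994799  0.66366375 -0.2064713 ] 0.0706644086786409
```

View pics/w6.png

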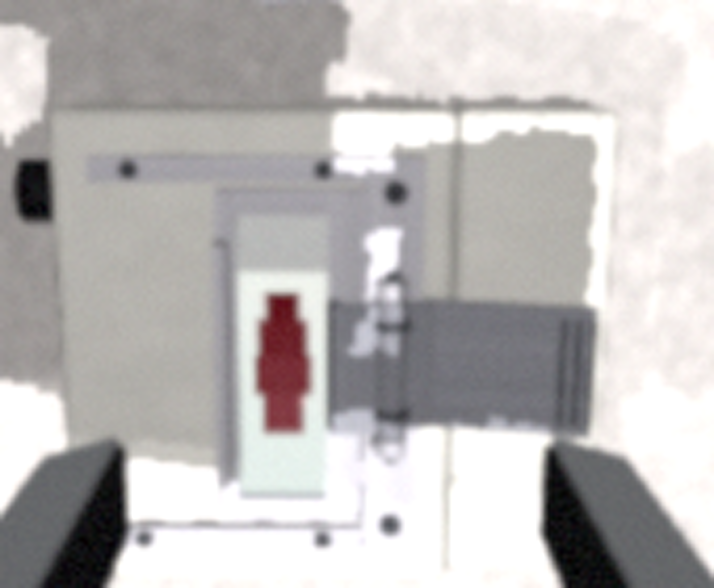

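The tray sits at the stop: its rear edge at (220,340) scales to about -36 mm. The nose lies on its front rail at (335,365), and the hand is clear with no force on it. I hand in.

```bash
python3 -c "
from plant import manip
print(manip.hand_in())"
```

```text
the job is handed in; nothing more can be done
None
```

The tray is loaded and the job is handed in; no verdict came back. I held the clip's tab down with one fingertip at about 3–5 N and closed the jaws so the other fingertip pushed the tray home. I then backed the rear finger off before letting the tab up, and rose about 87 mm clear. The arm clock was 11 s of the 34 s allowed.

**Last checks:**
- **Tray position:** The rear edge is about 36 mm before the stop face, which is where it should be when home. No gap to the stop shows, and the tray looks square between the rails.
- **Clip:** The nose lies over the tray's front rail. I judged this from the picture; the clip angle itself was not measured.
- **Contact:** The wrist force was about 0 N with the hand clear.
- **Bystanders:** I did not re-measure them at the end. The arm stayed above them in transit, and the fingers came down only over the stage.

**What disagreed:**
- **Scale:** Stage lengths measured from the wrist camera came out about 3% short (95 mm for 98 mm). I worked relative to the stage's own edges to allow for this.
- **Forces at the stop:** The vertical force rose to 10 N as the tray pressed on the stop. The wrist also still read -5 N along x after I reopened the jaws. Both were gone once the hand was clear.

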